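Square up the moulds on the vibrating plate and set its dial to the fourth click

TASK

Push the two small moulds back on the vibrating plate so that they stand side by side in a row, each with its short end flush and square against the plate's rear fence and a gap left between them. Then turn the controller's dial clockwise, counting the clicks, until it rests in the fourth click up from its stop, without ever going over into the fifth, and let go of it. Leave the other things on the table alone.

Things in the scene. Friction and masses are not known exactly. Their poses are not given: they have to be found in the camera images.
- vibro_plate: Low vibrating plate, fixed: an aluminium deck 205 mm (along its x) by 204 mm (along its y) on rubber mounts over a dark steel foot. Origin at table level under the deck's middle; its x axis points away from the robot, to the rear fence, y along the fence to the left, z up. The deck's flat top is 46 mm above the table.
- plate_fence (a point): Point on the rear fence: middle of the fence's front face, at the level of the deck's top. Axes as the plate's (x goes into the fence, y along it). The fence is a straight bar across the whole deck, 14 mm high above the deck.
- mould_round_centre (a point): Centre (half-way up) of the small silicone mould with round pockets: a flat block 62 mm (its x) by 110 mm (its y) by 18 mm high, about 90 g, loose on the deck. Its long y axis points roughly to the fence, so when flush its centre is 55 mm in front of the fence's face. Waxed, it slides easily on the deck (friction about 0.3). Pushed at its near short end with two finger tips side by side it turns square as it slides and meets the fence.
- mould_hex_centre (a point): Centre (half-way up) of the small silicone mould with angular pockets, of the same outer size, mass and behaviour (62 x 110 x 18 mm, long side along its y). It lies beside the other; which of the two is on the left varies.
- controller: Grey control box of the plate, fixed, 110 x 110 x 44 mm high. Origin at table level under its middle, which is also under the dial's axis; x away from the robot, y left, z up. On its top lie eight raised white scale bars, one for each click, 30 degrees apart round the dial; the one at the stop (longer and wider) is to the left (+y), the others follow clockwise.
- dial_grip (a point): Point on the dial's upright axis 70 mm above the table, the height to grip, between the flats of its bar grip. The dial is a black disc 72 mm across (its top 50 mm above the table) with an upright bar on it, 64 mm long, 17 mm thick, standing from 50 to 84 mm above the table. The point turns with the dial: its x axis lies along the bar toward the pointer end, which has a short white mark on its top and end; z up.
- speed_dial (a joint): Angle of the dial in rad, growing clockwise seen from above: 0 at its stop, pointer at the longer scale bar. Spring detents every 0.524 rad (30 degrees): click n rests at n x 0.524, up to a second stop at click 7 (3.665); the fourth click is 2.094. Let go between two clicks it springs to the nearer. It starts at the stop, click 1 or click 2 (rarely balanced half-way). Turning takes 0.1 to 0.15 N m.
- jar: Bystander: jar with a black lid, 50 mm across, 56 mm high; origin at its underside.
- tealight: Bystander: round cast tealight holder, 62 mm across, 38 mm high; origin at its underside.
- tape: Bystander: roll of masking tape lying flat, 96 mm across, 25 mm high; origin at its underside.

How it is judged:
On the way, in this order (a step that is already met when the one before it is completed fails the run):
1. both moulds stand flush and square against the rear fence, apart from each other (x of mould_round_centre in the frame of plate_fence between -0.059 and -0.051 m and angle between the y axis of each of mould_round_centre, mould_hex_centre and the x axis of plate_fence, either way round below 0.06 rad and z of mould_round_centre in the frame of plate_fence between 0.004 and 0.014 m and y of mould_round_centre in the frame of plate_fence between -0.1 and 0.1 m and x of mould_hex_centre in the frame of plate_fence between -0.059 and -0.051 m and z of mould_hex_centre in the frame of plate_fence between 0.004 and 0.014 m and y of mould_hex_centre in the frame of plate_fence between -0.1 and 0.1 m and horizontal distance between mould_round_centre and mould_hex_centre above 0.067 m), for 0.2 s.
2. the dial is at the fourth click (value of joint speed_dial between 1.97 and 2.22 rad), for 0.2 s.
At the end, for the whole second after the job is handed in: Both moulds lie flat on the deck, each with a short end within 4 mm of touching the rear fence and square to it within 0.06 rad, with a gap of at least 5 mm between them; the dial rests in the fourth click from its stop (2.094 rad, within 0.12) (all of step 1 and all of step 2 and velocity of joint speed_dial between -0.1 and 0.1 rad/s).
It fails at once if the dial goes over into the fifth click (more than half-way past the fourth) (value of joint speed_dial above 2.4 rad).
It fails at once if the jar is moved more than 30 mm (distance of jar from where it was at the start of the episode above 0.03 m).
It fails at once if the tealight holder is moved more than 30 mm (distance of tealight from where it was at the start of the episode above 0.03 m).
It fails at once if the roll of tape is moved more than 30 mm (distance of tape from where it was at the start of the episode above 0.03 m).
It also fails if it takes over 69 s, if anything falls off the work surface, if the arm or the gripper's body presses on something with over 40 N, if the wrist force passes 120 N, or if a joint passes its speed limit or range.

ROBOT

A 6-joint arm with a two-finger parallel gripper is mounted at the origin on a cart in front of the work surface, level with it; the furniture and walls round the work are solid. World frame = base frame: x ahead of the robot, y to its left, z up, the work surface at z = 0. Lengths are in m, angles in rad, forces in N, time in s.
With the tool pointing down it reaches from about 0.35 to 0.975 m from the base axis. Payload 4.9 kg.
Tool frame: the origin (TCP) lies at the very end of the fingers, on their centre line; the grasp point (between the pads) lies 19 mm behind it (ctrl.grasp_offset is the distance from the TCP to the grasp point, in m); y points along the fingers, z is the direction in which the jaws open and shut, and the axes are right-handed (so a half turn about y gives the same grasp; the last joint's range is limited). The gripper opens to 85 mm and grips with 20 to 120 N. Pads are 22 mm wide; open, the fingers measure 114 mm over their backs; the gripper's body (76 mm by 85 mm) begins 54 mm behind the grasp point. The pads swing forward as they close: fully open they stand 13 mm farther back than shut.
Start: joints at [-1.405, 0.053, 1.613, -0, 1.476, -0.119], TCP at [0.176, -0.6, 0.231] pointing down, gripper open.
Joint ranges: [-3.01, 3.01], [-1.01, 2.22], [0.06, 2.58], [-1.02, 4.17], [0.09, 2.62], [-3.14, 3.14]. Speed limits (rad/s): [2.57, 2.57, 3.14, 3.14, 3.14, 3.14].

INTERFACE

Orientations are given as a rotation vector (axis times angle).
In Python, from station import ctrl, eyes, finish_job, find_in, regions_of, pinpoint gives the robot as it stands.
- The arm moves only by the tool play_rows, never from a script. Its argument "moves" is a list of rows, each an object of numbers: "x", "y", "z": the shift along the world's x, y, z in cm; "turn": the turn about the world's z in degrees; "jaw": the finger opening in cm, from 0 to 8.54. A call has 1 to 8 rows; each row shifts and turns the commanded pose from where the row before left it; what a row does not reach is not made up. A row lasts 1/12 s, in which the tool goes at most 41.7 mm and 7.16 degrees, less where a joint would pass 70% of its speed; a pose out of reach is approached as far as the arm can. A call is refused whole if a number of a shift passes 4.17 or a number of a turn 7.16, either way. A call with a gripper value outside its range is refused whole. The fingers move at their own pace and stop on an object; "squeeze" is the grip in N (left out, the last holds). Time passes only in rows, so rows that do not move let the fingers close. It gives the time, the measured TCP pose, the force and the opening at its end, in the units of the state.
- ctrl.get_obs(): the state, without advancing time (a new reading comes with each control period).
- eyes.get_image(name): name is "scene" or "top" or "wrist"; returns a dict with "img" (480x640x3 uint8, red, green, blue), "camera_matrix" (3x3 intrinsics, pixels), "D" ([k1, k2, p1, p2, k3] as OpenCV has them; the pictures are not rectified), "cam_to_world" (4x4, takes a point from camera to world coordinates). Camera axes: x right, y up, looking along -z (the intrinsics and any distortion apply to the point x, -y, -z); pixel columns grow to the right and rows downward; lengths in m; the calibration is good to about 2 mm. A picture is of the moment at which its call begins. There is no depth.
- finish_job(): hands the job in, once; it reports no verdict.
Trained networks look in the newest picture that a camera, given by its name, has taken for a name from the list of things; names that differ only in an ending like _2 or _b are one class to them, and where a whole thing is asked for, a point or a joint stands for the part that bears it (a point fixed in the world has none). Each returns a list of dicts, best first, with "score" (0 to 1); they miss things now and then, are a little off and sometimes report something else, mostly with a low value. They report only what shows in the picture. A call takes as long as a camera call.
- find_in(camera, query): "point" ([column, row] in pixels, amid what is visible of it).
- regions_of(camera, query): "pixels" (480x640 bool, what is visible of it) and "point" ([column, row] in pixels, amid what is visible of it).
- pinpoint(camera, query): "point" ([column, row] in pixels: a listed point, or the origin of a listed thing).
The state is a dict: "t": time; "q": joint angles; "dq": joint speeds; "effort": joint torques, N m; "tool_pos": TCP position; "tool_rot": TCP orientation; "contact_force": force on the tool from outside, world axes, zero at the start; "wrist_torque": the same for the moment, N m; "opening": finger opening in m.
Only numpy, scipy, OpenCV 4.12 (cv2) and the standard library are available. Lean on these libraries where they do the work, as an engineer would, in place of code of your own. Each camera call takes 0.05 s, during which the arm holds its last target.

## Working session

There is one attempt and no reset: what is moved stays moved. The work goes in short steps, Python scripts to look and compute and a tool call to move; the robot and the scene stay as the last step left them, time stands still between calls to the robot, and variables do not carry over. Pictures are saved under pics/ and viewed, and the job is handed in when it is done.

Besides the shell and the picture viewer there is one more tool, called after "Call:" as a command line: name --argument value ..., lists and objects as JSON in quotes. play_rows: Moves the arm, as the interface text tells. Its arguments: {"type":"object","properties":{"moves":{"type":"array"},"squeeze":{"type":"number"}},"required":["moves"]}

```bash
mkdir -p pics; ls; cat > h.py <<'E'
import numpy as np, cv2
from station import ctrl, eyes, finish_job, find_in, regions_of, pinpoint
def save(n,f):
    d=eyes.get_image(n); cv2.imwrite(f'pics/{f}.png',d['img'][:,:,::-1]); return d
def px2w(d,p,z):
    u=cv2.undistortPoints(np.array([[p]],float),d['camera_matrix'],np.array(d['D'],float))[0,0]
    T=d['cam_to_world']; r=T[:3,:3]@np.array([u[0],-u[1],-1]); o=T[:3,3]
    return o+r*(z-o[2])/r[2]
def w2px(d,P):
    T=np.linalg.inv(d['cam_to_world']); c=(T[:3,:3]@np.array(P,float).reshape(-1,3).T).T+T[:3,3]
    c=c*np.array([1,-1,-1]); return cv2.projectPoints(c,np.zeros(3),np.zeros(3),d['camera_matrix'],np.array(d['D'],float))[0][:,0]
E
python3 - <<'E'
from h import *
o=ctrl.get_obs(); print(o)
for c in ['scene','top']:
    d=save(c,c+'0'); print(c,d['cam_to_world'].round(3).tolist())
    for q,z in [('plate_fence',.046),('vibro_plate',0),('mould_round_centre',.055),('mould_hex_centre',.055),('controller',0),('dial_grip',.07),('jar',0),('tealight',0),('tape',0)]:
        for r in pinpoint(c,q)[:2]: print(q,np.round(r['score'],2),np.round(r['point'],1),px2w(d,r['point'],z).round(4))
E
```

```text
pics
{'t': 0.0, 'q': array([-1.40498970e+00,  5.33541224e-02,  1.61425864e+00, -4.36280763e-05,
        1.47597238e+00, -1.18977599e-01]), 'dq': array([-3.46231313e-04,  3.21098985e-04, -1.09236619e-03,  1.68972119e-06,
       -5.93119131e-04,  2.12130994e-04]), 'effort': array([-9.43952473e-04, -3.93683982e+01, -3.70180714e+01, -1.64454414e-04,
        6.89217442e-03, -1.57369209e-05]), 'tool_pos': array([ 0.17549609, -0.59922827,  0.23008582]), 'tool_rot': array([-0.29667558,  2.07080406, -2.06664327]), 'contact_force': array([-0.04503016, -0.52100538, -0.13792668]), 'wrist_torque': array([-0.00650957, -0.04656522, -0.01418659]), 'opening': 0.08580742083715562}
scene [[0.85, 0.412, -0.328, 0.281], [-0.527, 0.662, -0.532, -0.552], [-0.002, 0.626, 0.78, 0.745], [0.0, 0.0, 0.0, 1.0]]
plate_fence 0.6 [362.9 307.3] [ 0.5761 -0.242   0.046 ]
vibro_plate 0.96 [313.7 344.6] [ 0.4847 -0.2369  0.    ]
mould_round_centre 0.61 [298.2 299.9] [ 0.491  -0.1788  0.055 ]
mould_hex_centre 0.6 [313.7 357.7] [ 0.458  -0.2786  0.055 ]
controller 0.94 [203.5 216.3] [0.4469 0.1198 0.    ]
jar 0.9 [413.8 325. ] [ 0.6488 -0.2966  0.    ]
tealight 0.88 [382.6 238.4] [ 0.7181 -0.1164  0.    ]
tape 0.74 [319.1 174.8] [0.7087 0.097  0.    ]
top [[0.003, 0.982, -0.191, 0.376], [-1.0, 0.002, -0.01, -0.075], [-0.01, 0.191, 0.981, 1.149], [0.0, 0.0, 0.0, 1.0]]
plate_fence 0.75 [410.8 256.7] [ 0.5712 -0.2404  0.046 ]
vibro_plate 0.55 [406.2 302. ] [ 0.4841 -0.2352  0.    ]
mould_round_centre 0.56 [381.7 297.2] [ 0.4884 -0.1795  0.055 ]
mould_hex_centre 0.9 [435.1 310.5] [ 0.4624 -0.2839  0.055 ]
controller 0.6 [232.8 322.2] [0.4416 0.1228 0.    ]
dial_grip 0.98 [229.1 318.4] [0.4449 0.1182 0.07  ]
jar 0.68 [427.  221.3] [ 0.6559 -0.2837  0.    ]
tealight 0.85 [344.1 194.1] [ 0.7159 -0.1076  0.    ]
tape 0.77 [249.2 202.8] [0.6964 0.0963 0.    ]
```

View pics/scene0.png

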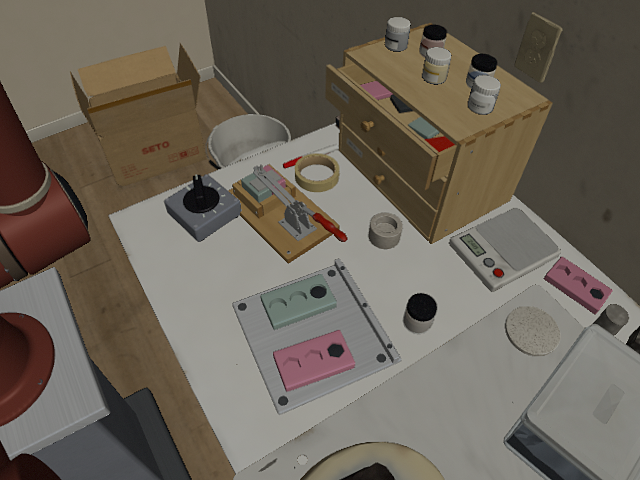

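View pics/top0.png

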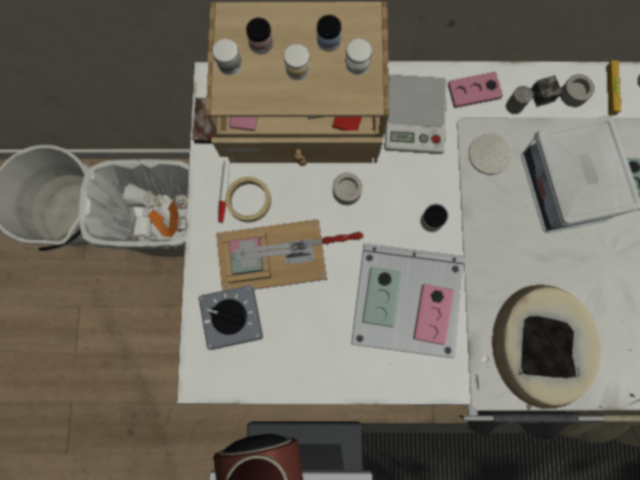

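```bash
python3 - <<'E'
from h import *
d=eyes.get_image('top'); im=d['img'][230:380,340:490]
im2=d['img'][270:370,180:290]
cv2.imwrite('pics/c1.png',cv2.resize(im[:,:,::-1],(600,600),interpolation=cv2.INTER_CUBIC))
cv2.imwrite('pics/c2.png',cv2.resize(im2[:,:,::-1],None,fx=5,fy=5,interpolation=cv2.INTER_CUBIC))
for q in ['mould_round_centre','mould_hex_centre']:
  for r in regions_of('top',q)[:1]:
    c,_=cv2.findContours(r['pixels'].astype(np.uint8),0,2); c=max(c,key=cv2.contourArea)
    W=np.array([px2w(d,p[0],.064)[:2] for p in c.astype(float)]).astype(np.float32)
    print(q,r['score'],cv2.minAreaRect(W))
for q in ['vibro_plate']:
  for r in regions_of('top',q)[:1]:
    c,_=cv2.findContours(r['pixels'].astype(np.uint8),0,2); c=max(c,key=cv2.contourArea)
    W=np.array([px2w(d,p[0],.046)[:2] for p in c.astype(float)]).astype(np.float32)
    print(q,r['score'],cv2.minAreaRect(W))
E
```

```text
mould_round_centre 0.59 ((0.48962852358818054, -0.17865243554115295), (0.06238742917776108, 0.11007881164550781), 81.44087219238281)
mould_hex_centre 0.71 ((0.4562302827835083, -0.2784445583820343), (0.06305476278066635, 0.10901889950037003), 78.89276123046875)
vibro_plate 0.92 ((0.4861689507961273, -0.23258161544799805), (0.20693142712116241, 0.2060372531414032), 82.49481964111328)
```

View pics/c1.png

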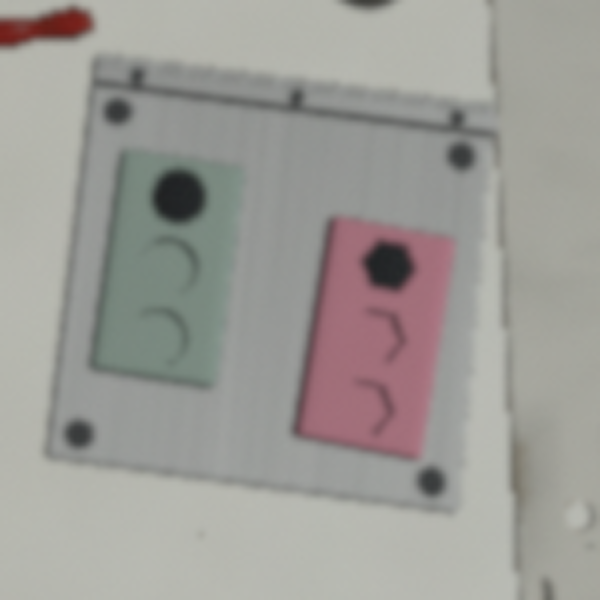

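View pics/c2.png

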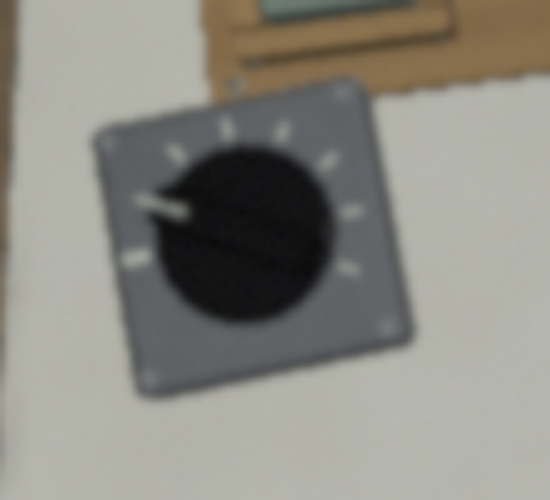

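```bash
python3 - <<'E'
from h import *
from scipy.spatial.transform import Rotation as R
d=eyes.get_image('scene')
for q,z in [('mould_round_centre',.064),('mould_hex_centre',.064),('vibro_plate',.046),('controller',.044)]:
  for c in ['scene','top']:
   d=eyes.get_image(c)
   for r in regions_of(c,q)[:1]:
    k,_=cv2.findContours(r['pixels'].astype(np.uint8),0,2); k=max(k,key=cv2.contourArea)
    W=np.array([px2w(d,p[0],z)[:2] for p in k.astype(float)]).astype(np.float32)
    m=cv2.minAreaRect(W);print(q,c,np.round(m[0],4),np.round(m[1],4),round(m[2],1))
o=ctrl.get_obs(); print(R.from_rotvec(o['tool_rot']).as_matrix().round(3), ctrl.grasp_offset)
E
```

```text
mould_round_centre scene [ 0.4878 -0.1843] [0.0711 0.1131] 81.5
mould_hex_centre scene [ 0.4798 -0.2405] [0.2067 0.1999] 82.4
mould_hex_centre top [ 0.4561 -0.2783] [0.0641 0.1116] 78.0
vibro_plate scene [ 0.4854 -0.2324] [0.2128 0.2072] 82.7
vibro_plate top [ 0.4856 -0.2328] [0.207  0.2082] 82.5
controller scene [0.4464 0.1116] [0.1199 0.1452] 12.4
controller top [ 0.457  -0.2823] [0.0644 0.1125] 79.7
[[-0.96  -0.     0.281]
 [-0.281  0.    -0.96 ]
 [-0.    -1.    -0.   ]] 0.0187
```

Call:
play_rows --moves '[{"x": 2.0,"y": 3.3,"turn": -3,"jaw": 3.0},{"x": 2.0,"y": 3.3,"turn": -3,"jaw": 3.0},{"x": 2.0,"y": 3.3,"turn": -3,"jaw": 3.0},{"x": 2.0,"y": 3.3,"turn": -3,"jaw": 3.0},{"x": 2.0,"y": 3.3,"turn": -3,"jaw": 3.0},{"x": 2.0,"y": 3.3,"turn": -3,"jaw": 3.0},{"x": 2.0,"y": 3.3,"turn": -3,"jaw": 3.0},{"x": 2.0,"y": 3.3,"turn": -2.8,"jaw": 3.0}]'

```text
invalid input
```

Call:
play_rows --moves '[{"x": 2.0,"y": 3.3},{"x": 2.0,"y": 3.3},{"z": -3},{"z": -3},{"z": -3},{"z": -1.5},{},{}]'

```text
invalid input
```

```bash
python3 - <<'E'
from h import *
from scipy.spatial.transform import Rotation as R
o=ctrl.get_obs(); print(o); print(R.from_rotvec(o['tool_rot']).as_matrix().round(3))
d=save('wrist','w1');save('top','t1'); save('scene','s1')
E
```

```text
{'t': 2.05, 'q': array([-1.40501799e+00,  5.27381937e-02,  1.61292475e+00, -1.77486999e-07,
        1.47602905e+00, -1.18989657e-01]), 'dq': array([-0.00153285, -0.0002711 , -0.0003175 ,  0.00103494,  0.00149425,
        0.0006124 ]), 'effort': array([ 4.39653263e-05, -3.93670070e+01, -3.70451009e+01, -1.35648129e-04,
        5.06590222e-04, -1.00938402e-05]), 'tool_pos': array([ 0.17558453, -0.59978989,  0.23126507]), 'tool_rot': array([-0.29655902,  2.06880272, -2.06859519]), 'contact_force': array([ 0.27192911,  0.79635238, -0.41714841]), 'wrist_torque': array([-0.02917869, -0.08116121, -0.00112029]), 'opening': 0.08560866847684483}
[[-0.96  -0.     0.281]
 [-0.281  0.    -0.96 ]
 [-0.    -1.    -0.   ]]
```

Call:
play_rows --moves '[{"x": 2.0,"y": 3.3,"z": 0,"turn": -3,"jaw": 3.0}]'

```text
t: 2.28
tool_pos: [0.1932, -0.5698, 0.2308]
tool_rot: [-0.241, 2.1, -2.104]
contact_force: [0.7, 0.9, -0.1]
opening: 0.0754
```

Call:
play_rows --moves '[{"x": 2.0,"y": 3.3,"z": 0,"turn": -3,"jaw": 3.0},{"x": 2.0,"y": 3.3,"z": 0,"turn": -3,"jaw": 3.0},{"x": 2.0,"y": 3.3,"z": 0,"turn": -3,"jaw": 3.0},{"x": 2.0,"y": 3.3,"z": 0,"turn": -3,"jaw": 3.0},{"x": 2.0,"y": 3.3,"z": 0,"turn": -3,"jaw": 3.0},{"x": 2.0,"y": 3.3,"z": 0,"turn": -3,"jaw": 3.0},{"x": 2.0,"y": 3.3,"z": 0,"turn": -2.8,"jaw": 3.0}]'

```text
t: 2.87
tool_pos: [0.3362, -0.3341, 0.2315]
tool_rot: [-0.145, -2.152, 2.153]
contact_force: [1.0, -0.8, -0.0]
opening: 0.03
```

Call:
play_rows --moves '[{"x": 2.0,"y": 3.3,"z": 0,"turn": 0,"jaw": 3.0},{"x": 2.0,"y": 3.3,"z": 0,"turn": 0,"jaw": 3.0},{"x": 0,"y": 0,"z": -3,"turn": 0,"jaw": 3.0},{"x": 0,"y": 0,"z": -3,"turn": 0,"jaw": 3.0},{"x": 0,"y": 0,"z": -3,"turn": 0,"jaw": 3.0},{"x": 0,"y": 0,"z": -1.5,"turn": 0,"jaw": 3.0},{"x": 0,"y": 0,"z": 0,"turn": 0,"jaw": 3.0},{"x": 0,"y": 0,"z": 0,"turn": 0,"jaw": 3.0}]'

```text
t: 3.53
tool_pos: [0.3753, -0.2694, 0.1258]
tool_rot: [-0.139, -2.155, 2.152]
contact_force: [0.6, 0.2, 0.5]
opening: 0.0301
```

```bash
python3 - <<'E'
from h import *
from scipy.spatial.transform import Rotation as R
o=ctrl.get_obs(); print(o['t'],o['q'],o['tool_pos'],o['opening']); print(R.from_rotvec(o['tool_rot']).as_matrix().round(3))
d=save('wrist','w1');save('top','t1'); save('scene','s1')
E
```

```text
3.5333 [-7.84003089e-01 -2.62021459e-01  2.08438282e+00 -4.46196952e-08
  1.32089676e+00  9.17313678e-01] [ 0.37525862 -0.2694245   0.12584256] 0.03008778143272948
[[-0.991 -0.001 -0.13 ]
 [ 0.13   0.001 -0.991]
 [ 0.001 -1.    -0.001]]
```

View pics/w1.png

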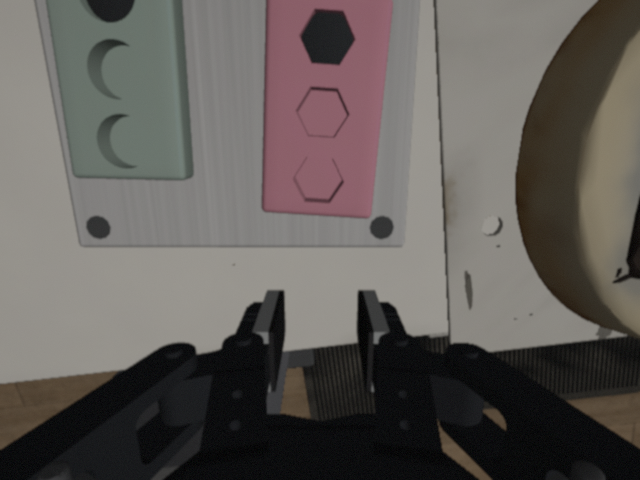

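View pics/s1.png

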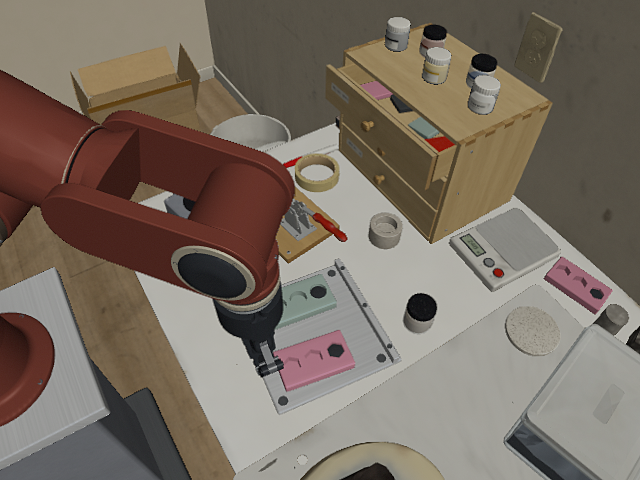

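```bash
cat >> h.py <<'E'
C=np.array([.4855,-.2327]); EX=np.array([.9914,-.1305]); EY=np.array([.1305,.9914])
def uv(P): P=np.asarray(P)[:2]-C; return np.array([P@EX,P@EY])
def xy(u,v): return C+u*EX+v*EY
E
python3 - <<'E'
from h import *
d=eyes.get_image('wrist')
print(d['cam_to_world'].round(3))
for p in [(82,245),(404,245),(240,245)]: print('deck',uv(px2w(d,p,.046))*1e3)
for p in [(263,211),(370,216)]: print('hexlow',uv(px2w(d,p,.046))*1e3)
for p in [(78,178),(190,178)]: print('round',uv(px2w(d,p,.046))*1e3)
o=ctrl.get_obs(); print(uv(o['tool_pos']))
E
```

```text
[[-0.13   0.954  0.271  0.446]
 [-0.992 -0.125 -0.034 -0.28 ]
 [ 0.002 -0.273  0.962  0.271]
 [ 0.     0.     0.     1.   ]]
deck [-98.53421406  96.78999615]
deck [ -98.50862975 -105.02907798]
deck [-98.5213455   -2.19059814]
hexlow [-76.88968011 -17.50124758]
hexlow [-79.98357092 -83.00999533]
round [-56.94705945  91.94286376]
round [-56.93091105  25.18847093]
[-0.10301374 -0.05210407]
```

Call:
play_rows --moves '[{"x": 0,"y": 0,"z": -2.5,"turn": 0,"jaw": 3.0},{"x": 0,"y": 0,"z": -2.5,"turn": 0,"jaw": 3.0},{"x": 0,"y": 0,"z": -1.5,"turn": 0,"jaw": 3.0},{"x": 0,"y": 0,"z": -0.5,"turn": 0,"jaw": 3.0},{"x": 0,"y": 0,"z": -0.4,"turn": 0,"jaw": 3.0},{"x": 0,"y": 0,"z": 0,"turn": 0,"jaw": 3.0}]'

```text
t: 4.23
tool_pos: [0.376, -0.2703, 0.0529]
tool_rot: [-0.142, -2.153, 2.155]
contact_force: [0.8, 0.7, 0.9]
opening: 0.03
```

```bash
python3 - <<'E'
from h import *
o=ctrl.get_obs(); print(o['t'],o['tool_pos'],uv(o['tool_pos']),o['contact_force'])
d=save('wrist','w2')
E
```

```text
4.2333 [ 0.37597433 -0.27026211  0.05293598] [-0.1036819  -0.05153218] [0.76349269 0.71663599 0.87023243]
```

View pics/w2.png

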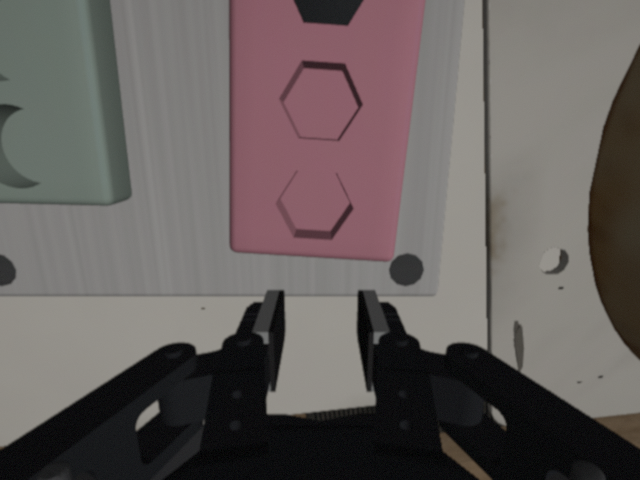

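Call:
play_rows --moves '[{"x": 0.74,"y": -0.1,"z": 0,"turn": 0,"jaw": 3.0},{"x": 0.74,"y": -0.1,"z": -0.1,"turn": 0,"jaw": 3.0},{"x": 0.74,"y": -0.1,"z": 0,"turn": 0,"jaw": 3.0},{"x": 0.74,"y": -0.1,"z": 0,"turn": 0,"jaw": 3.0},{"x": 0.74,"y": -0.09,"z": 0,"turn": 0,"jaw": 3.0},{"x": 0.74,"y": -0.1,"z": 0,"turn": 0,"jaw": 3.0}]'

```text
t: 4.78
tool_pos: [0.421, -0.2758, 0.0514]
tool_rot: [-0.141, -2.154, 2.154]
contact_force: [-0.8, 0.1, 0.4]
opening: 0.0303
```

Call:
play_rows --moves '[{"x": 0.5,"y": -0.07,"z": 0,"turn": 0,"jaw": 3.0},{"x": 0.5,"y": -0.06,"z": 0,"turn": 0,"jaw": 3.0},{"x": 0.3,"y": -0.04,"z": 0,"turn": 0,"jaw": 3.0},{"x": 0,"y": 0,"z": 0,"turn": 0,"jaw": 3.0}]'

```text
t: 5.12
tool_pos: [0.4336, -0.2775, 0.0513]
tool_rot: [-0.141, -2.154, 2.154]
contact_force: [0.3, 0.0, -0.4]
opening: 0.0301
```

```bash
python3 - <<'E'
from h import *
o=ctrl.get_obs(); print(o['t'],o['tool_pos'],uv(o['tool_pos']),o['contact_force'])
d=save('wrist','w3'); save('scene','s3')
E
```

```text
5.1167 [ 0.43357346 -0.27748588  0.05132062] [-0.04563541 -0.05117714] [ 0.3101638   0.02244157 -0.41365377]
```

View pics/w3.png

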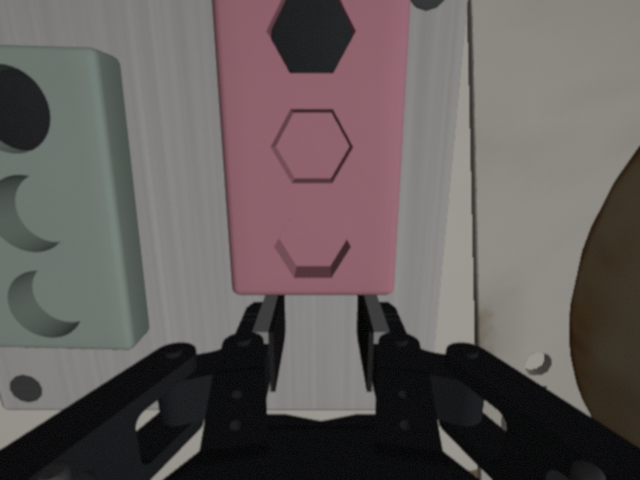

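Call:
play_rows --moves '[{"x": 0.3,"y": -0.04,"z": 0,"turn": 0,"jaw": 3.0},{"x": 0.3,"y": -0.04,"z": 0,"turn": 0,"jaw": 3.0},{"x": 0.2,"y": -0.03,"z": 0,"turn": 0,"jaw": 3.0},{"x": 0.1,"y": -0.01,"z": 0,"turn": 0,"jaw": 3.0},{"x": 0,"y": 0,"z": 0,"turn": 0,"jaw": 3.0}]'

```text
t: 5.63
tool_pos: [0.4423, -0.2787, 0.0514]
tool_rot: [-0.141, -2.154, 2.154]
contact_force: [-0.6, -0.4, 0.5]
opening: 0.0304
```

Call:
play_rows --moves '[{"x": 0.1,"y": -0.01,"z": 0,"turn": 0,"jaw": 3.0},{"x": 0.1,"y": -0.01,"z": 0,"turn": 0,"jaw": 3.0},{"x": 0,"y": 0,"z": 0,"turn": 0,"jaw": 3.0}]'

```text
t: 5.88
tool_pos: [0.4437, -0.2787, 0.0512]
tool_rot: [-0.14, -2.154, 2.153]
contact_force: [-0.6, 0.5, 0.2]
opening: 0.0296
```

```bash
python3 - <<'E'
from h import *
o=ctrl.get_obs(); print(o['t'],o['tool_pos'],uv(o['tool_pos']),o['contact_force'])
d=save('wrist','w4'); save('top','t4'); d=save('scene','s4')
cv2.imwrite('pics/s4c.png',cv2.resize(d['img'][240:420,220:420][:,:,::-1],None,fx=3.3,fy=3.3,interpolation=cv2.INTER_CUBIC))
E
```

```text
5.8833 [ 0.44374471 -0.27873245  0.05122077] [-0.03538896 -0.05108564] [-0.61524852  0.48362791  0.15069095]
```

View pics/s4c.png

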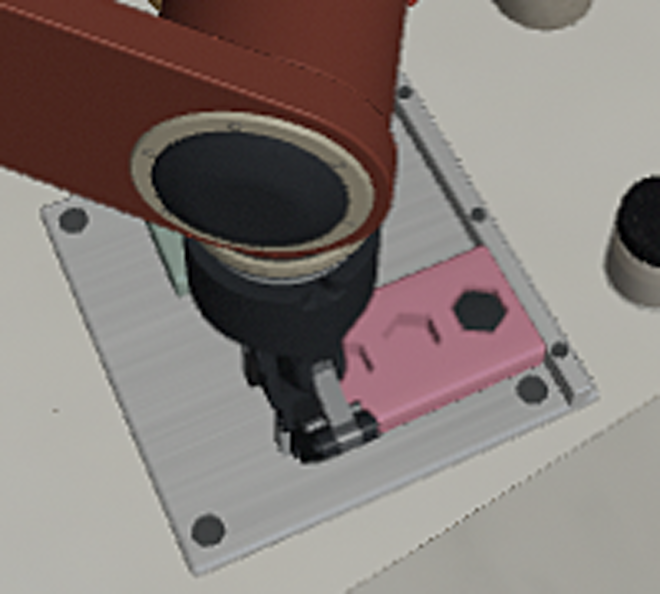

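Call:
play_rows --moves '[{"x": 0.1,"y": -0.01,"z": 0,"turn": 0,"jaw": 3.0},{"x": 0.1,"y": -0.01,"z": 0,"turn": 0,"jaw": 3.0},{"x": 0,"y": 0,"z": 0,"turn": 0,"jaw": 3.0}]'

```text
t: 6.28
tool_pos: [0.4438, -0.2786, 0.0508]
tool_rot: [-0.134, -2.152, 2.15]
contact_force: [-9.3, 0.5, 3.8]
opening: 0.0298
```

Call:
play_rows --moves '[{"x": 0.1,"y": -0.01,"z": 0,"turn": 0,"jaw": 3.0},{"x": 0,"y": 0,"z": 0,"turn": 0,"jaw": 3.0}]'

```text
t: 6.45
tool_pos: [0.4438, -0.2786, 0.0506]
tool_rot: [-0.131, -2.152, 2.148]
contact_force: [-12.4, 1.5, 6.5]
opening: 0.0298
```

Call:
play_rows --moves '[{"x": 0.1,"y": -0.01,"z": 0,"turn": 0,"jaw": 3.0},{"x": 0,"y": 0,"z": 0,"turn": 0,"jaw": 3.0}]'

```text
t: 6.62
tool_pos: [0.4438, -0.2785, 0.0503]
tool_rot: [-0.128, -2.151, 2.147]
contact_force: [-16.3, 0.9, 7.7]
opening: 0.0301
```

Call:
play_rows --moves '[{"x": -0.7,"y": 0.09,"z": 0,"turn": 0,"jaw": 3.0},{"x": -1.6,"y": 0.21,"z": 0,"turn": 0,"jaw": 3.0},{"x": -1.6,"y": 0.21,"z": 0,"turn": 0,"jaw": 3.0},{"x": 0,"y": 0,"z": 2.5,"turn": 0,"jaw": 3.0},{"x": 0,"y": 0,"z": 2.5,"turn": 0,"jaw": 3.0},{"x": 0,"y": 3.5,"z": 0,"turn": 0,"jaw": 3.0},{"x": 0,"y": 3.5,"z": 0,"turn": 0,"jaw": 3.0},{"x": 0,"y": 3.6,"z": 0,"turn": 0,"jaw": 3.0}]'

```text
t: 7.28
tool_pos: [0.4097, -0.1677, 0.1024]
tool_rot: [-0.147, -2.153, 2.155]
contact_force: [0.9, 0.1, -0.6]
opening: 0.03
```

Call:
play_rows --moves '[{"x": 0,"y": 0,"z": 0,"turn": 0,"jaw": 3.0},{"x": 0,"y": 0,"z": 0,"turn": 0,"jaw": 3.0}]'

```text
t: 7.45
tool_pos: [0.4094, -0.1669, 0.1014]
tool_rot: [-0.14, -2.156, 2.157]
contact_force: [1.0, 0.0, 0.7]
opening: 0.0301
```

```bash
python3 - <<'E'
from h import *
o=ctrl.get_obs(); print(o['t'],o['tool_pos'],uv(o['tool_pos']),o['contact_force'])
d=save('wrist','w5')
E
```

```text
7.45 [ 0.40935877 -0.16685098  0.10141093] [-0.08407972  0.05534629] [1.03949654 0.00965367 0.68163453]
```

View pics/w5.png

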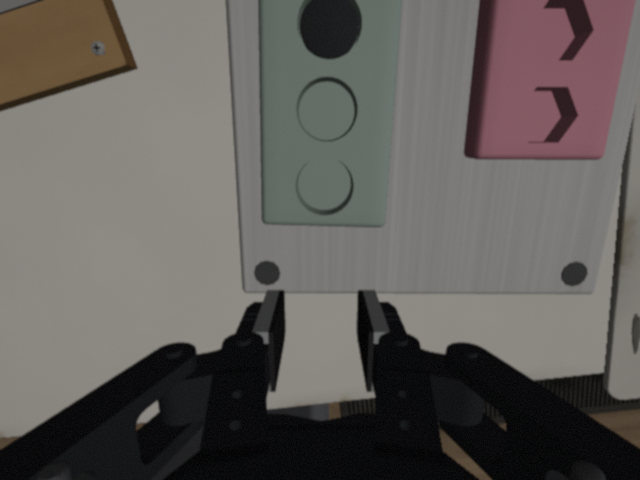

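Call:
play_rows --moves '[{"x": 0,"y": 0,"z": -2,"turn": 0,"jaw": 3.0},{"x": 0,"y": 0,"z": -2,"turn": 0,"jaw": 3.0},{"x": 0,"y": 0,"z": -1,"turn": 0,"jaw": 3.0},{"x": 0,"y": 0,"z": 0,"turn": 0,"jaw": 3.0}]'

```text
t: 7.83
tool_pos: [0.4073, -0.1679, 0.0487]
tool_rot: [-0.137, -2.154, 2.148]
contact_force: [-0.3, 0.2, -0.2]
opening: 0.0297
```

Call:
play_rows --moves '[{"x": 0.6,"y": -0.08,"z": 0,"turn": 0,"jaw": 3.0},{"x": 0.6,"y": -0.08,"z": 0,"turn": 0,"jaw": 3.0},{"x": 0.6,"y": -0.08,"z": 0,"turn": 0,"jaw": 3.0},{"x": 0.6,"y": -0.08,"z": 0,"turn": 0,"jaw": 3.0},{"x": 0.6,"y": -0.08,"z": 0,"turn": 0,"jaw": 3.0},{"x": 0.6,"y": -0.08,"z": 0,"turn": 0,"jaw": 3.0},{"x": 0.4,"y": -0.05,"z": 0,"turn": 0,"jaw": 3.0},{"x": 0,"y": 0,"z": 0,"turn": 0,"jaw": 3.0}]'

```text
t: 8.5
tool_pos: [0.45, -0.1736, 0.0516]
tool_rot: [-0.141, -2.154, 2.155]
contact_force: [-0.5, -0.3, -0.6]
opening: 0.0302
```

```bash
python3 - <<'E'
from h import *
o=ctrl.get_obs(); print(o['t'],o['tool_pos'],uv(o['tool_pos']),o['contact_force'])
d=save('wrist','w6')
E
```

```text
8.5 [ 0.44999529 -0.17357837  0.05158579] [-0.04291474  0.05397982] [-0.52756273 -0.2722987  -0.55054798]
```

View pics/w6.png

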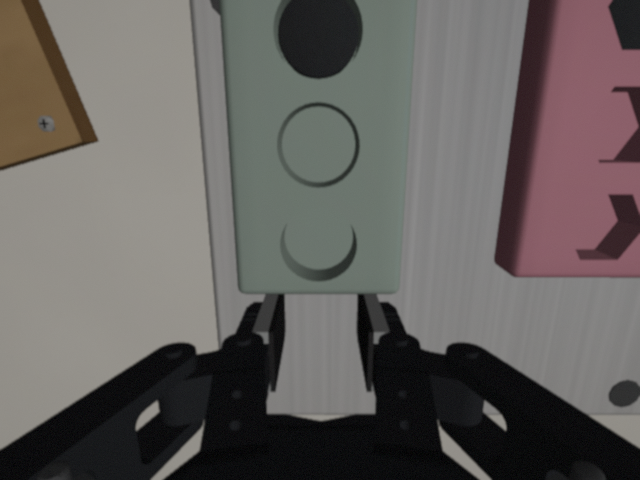

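Square behind the round mould; about 7–8 mm left to the fence.

Call:
play_rows --moves '[{"x": 0.2,"y": -0.03,"z": 0,"turn": 0,"jaw": 3.0},{"x": 0.2,"y": -0.03,"z": 0,"turn": 0,"jaw": 3.0},{"x": 0.1,"y": -0.01,"z": 0,"turn": 0,"jaw": 3.0},{"x": 0.1,"y": -0.01,"z": 0,"turn": 0,"jaw": 3.0},{"x": 0.1,"y": -0.01,"z": 0,"turn": 0,"jaw": 3.0},{"x": 0,"y": 0,"z": 0,"turn": 0,"jaw": 3.0}]'

```text
t: 9.05
tool_pos: [0.4561, -0.1744, 0.0514]
tool_rot: [-0.141, -2.154, 2.154]
contact_force: [-0.4, 0.9, -0.5]
opening: 0.0301
```

Call:
play_rows --moves '[{"x": 0.1,"y": -0.01,"z": 0,"turn": 0,"jaw": 3.0},{"x": 0.1,"y": -0.01,"z": 0,"turn": 0,"jaw": 3.0},{"x": 0,"y": 0,"z": 0,"turn": 0,"jaw": 3.0}]'

```text
t: 9.3
tool_pos: [0.4575, -0.1744, 0.0511]
tool_rot: [-0.139, -2.153, 2.153]
contact_force: [-2.7, -0.7, 1.2]
opening: 0.0304
```

Call:
play_rows --moves '[{"x": 0.1,"y": -0.01,"z": 0,"turn": 0,"jaw": 3.0},{"x": 0.1,"y": -0.01,"z": 0,"turn": 0,"jaw": 3.0},{"x": 0.1,"y": -0.01,"z": 0,"turn": 0,"jaw": 3.0},{"x": 0,"y": 0,"z": 0,"turn": 0,"jaw": 3.0}]'

```text
t: 9.63
tool_pos: [0.4576, -0.1742, 0.0502]
tool_rot: [-0.13, -2.151, 2.148]
contact_force: [-12.5, 0.5, 6.7]
opening: 0.0298
```

Call:
play_rows --moves '[{"x": -0.7,"y": 0.09,"z": 0,"turn": 0,"jaw": 3.0},{"x": -1.6,"y": 0.21,"z": 0,"turn": 0,"jaw": 3.0},{"x": -1.6,"y": 0.21,"z": 0,"turn": 0,"jaw": 3.0},{"x": 0,"y": 0,"z": 3,"turn": 0,"jaw": 3.0},{"x": 0,"y": 0,"z": 4,"turn": 0,"jaw": 3.0},{"x": 0,"y": 0,"z": 4,"turn": 0,"jaw": 3.0},{"x": 0,"y": 0,"z": 2,"turn": 0,"jaw": 3.0},{"x": 0,"y": 0,"z": 0,"turn": 0,"jaw": 4.0}]'

```text
t: 10.3
tool_pos: [0.4254, -0.1716, 0.1884]
tool_rot: [-0.154, -2.153, 2.166]
contact_force: [0.4, -0.3, 0.2]
opening: 0.0395
```

```bash
python3 - <<'E'
from h import *
o=ctrl.get_obs(); print(o['t'],o['q'],o['tool_pos'],uv(o['tool_pos']),o['contact_force'])
d=save('wrist','w7'); d=save('scene','s7')
cv2.imwrite('pics/s7c.png',cv2.resize(d['img'][160:420,150:420][:,:,::-1],None,fx=2.3,fy=2.3,interpolation=cv2.INTER_CUBIC))
E
```

```text
10.3 [-5.46223493e-01 -3.45025386e-01  2.04142170e+00  4.91762079e-04
  1.43167526e+00  1.15501475e+00] [ 0.4254172  -0.17162561  0.18844817] [-0.0675363   0.05270834] [ 0.40521772 -0.28862219  0.22594727]
```

View pics/w7.png

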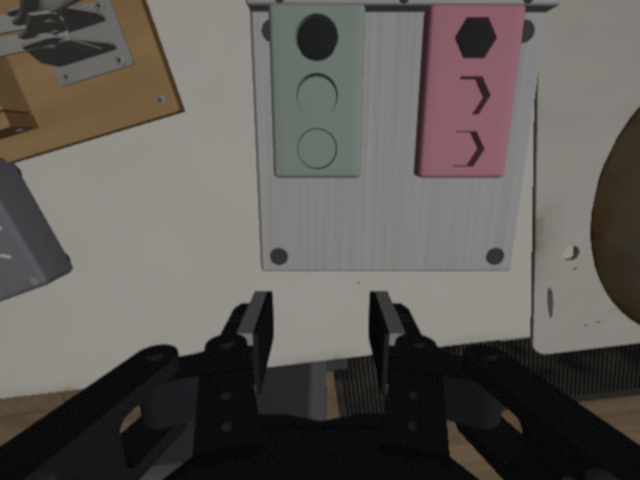

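View pics/s7c.png

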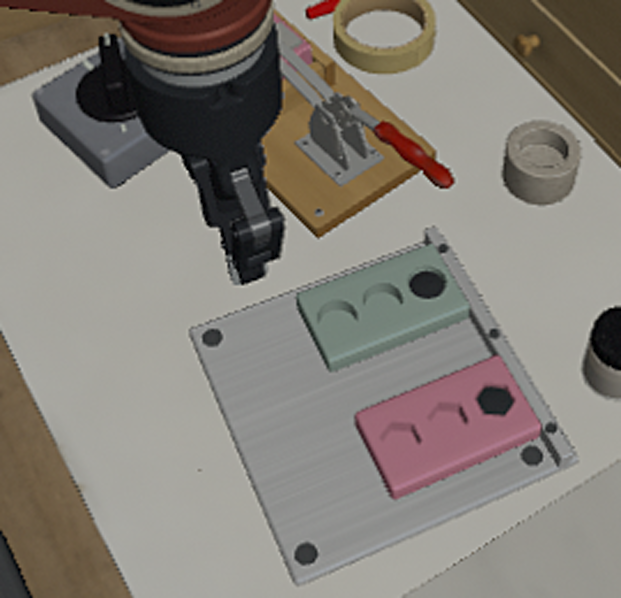

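Call:
play_rows --moves '[{"x": -0.5,"y": 3.6,"z": 0.2,"turn": 0,"jaw": 5.0},{"x": -0.5,"y": 3.6,"z": 0.2,"turn": 0,"jaw": 5.0},{"x": -0.5,"y": 3.6,"z": 0.2,"turn": 0,"jaw": 5.0},{"x": -0.5,"y": 3.6,"z": 0.2,"turn": 0,"jaw": 5.0},{"x": -0.5,"y": 3.6,"z": 0,"turn": 0,"jaw": 5.0},{"x": -0.5,"y": 3.6,"z": 0,"turn": 0,"jaw": 5.0},{"x": -0.5,"y": 3.6,"z": 0,"turn": 0,"jaw": 5.0},{"x": -0.5,"y": 3.6,"z": 0,"turn": 0,"jaw": 5.0}]'

```text
t: 11.07
tool_pos: [0.3803, 0.1199, 0.1869]
tool_rot: [-0.138, -2.152, 2.153]
contact_force: [0.0, -0.8, 0.4]
opening: 0.0501
```

Call:
play_rows --moves '[{"x": 0,"y": 0,"z": 0,"turn": 0,"jaw": 5.0},{"x": 0,"y": 0,"z": 0,"turn": 0,"jaw": 5.0}]'

```text
t: 11.23
tool_pos: [0.3805, 0.1197, 0.1871]
tool_rot: [-0.132, -2.154, 2.156]
contact_force: [0.1, -0.1, -0.1]
opening: 0.05
```

```bash
python3 - <<'E'
from h import *
o=ctrl.get_obs(); print(o['t'],o['q'],o['tool_pos'])
d=save('wrist','w8')
for q,z in [('controller',0),('dial_grip',.07)]:
  for r in pinpoint('wrist',q)[:2]: print(q,r['score'],r['point'],px2w(d,r['point'],z))
d=save('top','t8')
for q in ['mould_round_centre','mould_hex_centre']:
  for r in pinpoint('top',q)[:1]: print(q,r['score'],r['point'],uv(px2w(d,r['point'],.055)))
  for r in regions_of('top',q)[:1]:
    c,_=cv2.findContours(r['pixels'].astype(np.uint8),0,2); c=max(c,key=cv2.contourArea)
    W=np.array([px2w(d,p[0],.064)[:2] for p in c.astype(float)]).astype(np.float32)
    m=cv2.minAreaRect(W);print(q,r['score'],m, uv(m[0]))
E
```

```text
11.2333 [ 1.17707613e-01 -5.08003698e-01  2.15854808e+00 -1.51840095e-04
  1.49454994e+00  1.81424759e+00] [0.38052279 0.11967284 0.18707213]
controller 0.84 [307.3, 135.4] [0.45107302 0.12155749 0.        ]
dial_grip 0.56 [304.8, 140.0] [0.44822764 0.12125786 0.07      ]
mould_round_centre 0.89 [381.9, 278.3] [0.03329724 0.05705227]
mould_round_centre 0.65 ((0.5219924449920654, -0.18106617033481598), (0.0647042766213417, 0.11171811074018478), 83.9943618774414) [0.0294404  0.05595204]
mould_hex_centre 0.98 [438.7, 285.7] [ 0.03350791 -0.05608938]
mould_hex_centre 0.74 ((0.5085698366165161, -0.2813493609428406), (0.06521647423505783, 0.1118113324046135), 82.41183471679688) [ 0.02922018 -0.04522036]
```

View pics/w8.png

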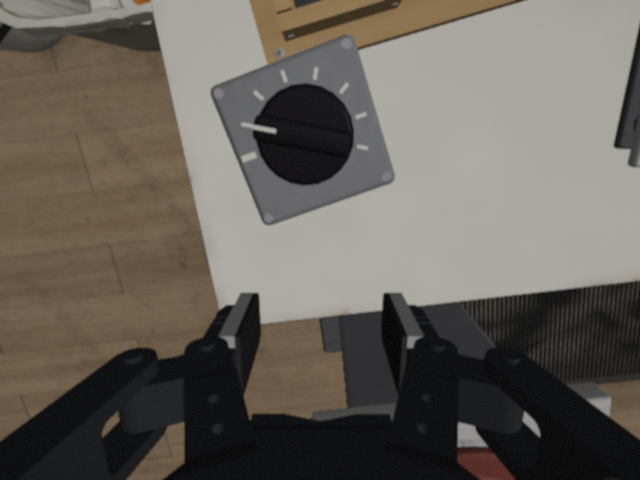

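```bash
python3 - <<'E'
from h import *
im=cv2.imread('pics/w8.png')[25:235,200:405]
cv2.imwrite('pics/w8c.png',cv2.resize(im,None,fx=2.85,fy=2.85,interpolation=cv2.INTER_CUBIC))
g=im.max(2)
n,l,s,c=cv2.connectedComponentsWithStats((cv2.cvtColor(im,cv2.COLOR_BGR2GRAY)>150).astype(np.uint8))
for i in range(1,n):
    if 10<s[i,4]<400: print(s[i],c[i]+[200,25])
E
```

```text
[113  43   5  11  37] [315.08108108  73.05405405]
[81 46  6 11 35] [283.42857143  75.85714286]
[140  58   8  10  35] [343.57142857  87.71428571]
[54 66  9  9 35] [258.02857143  94.85714286]
[156  88  10   6  32] [360.53125 115.09375]
[42 98 33  9 95] [257.83157895 127.26315789]
[158 120  10   4  29] [362.13793103 146.79310345]
[ 42 128  14   9  80] [248.5125 156.6375]
```

View pics/w8c.png

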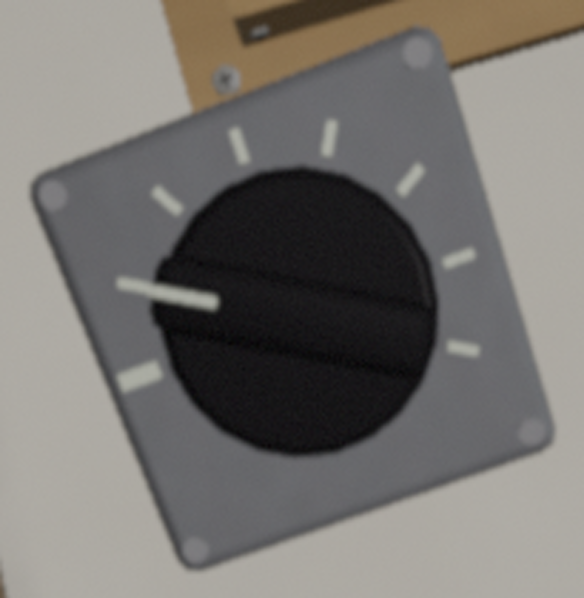

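```bash
python3 - <<'E'
from h import *
from scipy.optimize import least_squares
d=eyes.get_image('wrist')
P={2:(258.0,94.9),3:(283.4,75.9),4:(315.1,73.05),5:(343.6,87.7),6:(360.5,115.1),7:(362.1,146.8)}
W={k:px2w(d,p,.045)[:2] for k,p in P.items()}
def res(x):
    return np.concatenate([W[k]-(x[:2]+x[2]*np.array([np.cos(x[3]-k*np.pi/6),np.sin(x[3]-k*np.pi/6)])) for k in W])
s=least_squares(res,[.448,.121,.045,1.8],x_scale=[.01,.01,.01,.1]); print(s.x,np.degrees(s.x[3]),np.abs(s.fun).max())
# grip direction: top edges of bar at z .084 (crop px/2.85+offset)
f=lambda a:px2w(d,(a[0]/2.85+200,a[1]/2.85+25),.084)[:2]
for a,b in [((185,262),(430,305)),((170,333),(400,375))]:
    A,B=f(a),f(b); print(A,B,np.degrees(np.arctan2(*(A-B)[::-1])),(A+B)/2)
t=save('top','t9')
for r in pinpoint('top','dial_grip')[:1]: print(px2w(t,r['point'],.07))
E
```

```text
[0.45316388 0.11941385 0.04334826 1.77943251] 101.95397265292043 9.837327579914623e-05
[0.46755545 0.14087929] [0.45139219 0.08832819] 72.90356066902723 [0.45947382 0.11460374]
[0.45309888 0.14682579] [0.43715771 0.09674184] 72.34430188908166 [0.4451283  0.12178382]
[0.44355565 0.11817281 0.07      ]
```

```bash
python3 - <<'E'
from h import *
from scipy.optimize import least_squares
for cam in ['top','scene']:
  d=eyes.get_image(cam)
  im=cv2.imread(f'pics/{cam}0.png'); g=cv2.cvtColor(im,cv2.COLOR_BGR2GRAY)
  pts=[]
  for k in range(2,8):
    a=np.radians(102-30*k); q=w2px(d,[[.448+.0433*np.cos(a),.119+.0433*np.sin(a),.045]])[0]
    x,y=q.round().astype(int); h=7 if cam=='top' else 6
    w=g[y-h:y+h+1,x-h:x+h+1].astype(float); w=np.clip(w-w.max()*.75,0,None)
    yy,xx=np.mgrid[-h:h+1,-h:h+1]; m=(w.sum()); c=(x+(w*xx).sum()/m,y+(w*yy).sum()/m); pts.append(c)
    print(k,q.round(1),np.round(c,1))
  W=[px2w(d,p,.045)[:2] for p in pts]
  def res(x): return np.concatenate([W[i]-(x[:2]+.0433*np.array([np.cos(x[2]-k*np.pi/6),np.sin(x[2]-k*np.pi/6)])) for i,k in enumerate(range(2,8))])
  s=least_squares(res,[.448,.121,1.8],x_scale=[.01,.01,.1],loss='soft_l1',f_scale=.001); print(cam,s.x,np.degrees(s.x[2]),np.abs(res(s.x)).round(4))
E
```

```text
2 [217.1 301.4] [216.8 299.1]
3 [227.2 296.3] [221.1 290.3]
4 [238.4 296.9] [239.3 298.2]
5 [247.6 303.1] [247.3 301.4]
6 [252.4 313.2] [258.7 309. ]
7 [251.5 324.5] [250.6 322.6]
top [0.45246451 0.11997529 1.76704448] 101.24419063812573 [0.0002 0.0002 0.0075 0.0123 0.0068 0.0024 0.0006 0.0002 0.0044 0.0131
 0.0002 0.0007]
2 [209.2 185.8] [209.7 184. ]
3 [218.1 189.9] [222.1 187.8]
4 [222.4 197.1] [222.  197.6]
5 [220.9 205.5] [218.8 206.4]
6 [213.7 213. ] [214.2 210.9]
7 [202.7 217.3] [203.2 215.2]
scene [0.45098235 0.12228229 1.73115226] 99.18771820026342 [0.0015 0.0024 0.0059 0.0003 0.0036 0.0022 0.0059 0.0019 0.0021 0.0014
 0.002  0.0004]
```

Call:
play_rows --moves '[{"x": 0.9,"y": 0,"z": 0,"turn": 6.6,"jaw": 5.5},{"x": 0.9,"y": 0,"z": 0,"turn": 6.6,"jaw": 5.5},{"x": 0.9,"y": 0,"z": 0,"turn": 6.6,"jaw": 5.5},{"x": 0.9,"y": 0,"z": 0,"turn": 6.6,"jaw": 5.5},{"x": 0.9,"y": 0,"z": 0,"turn": 6.6,"jaw": 5.5},{"x": 0.9,"y": 0,"z": 0,"turn": 6.6,"jaw": 5.5},{"x": 0.9,"y": 0,"z": 0,"turn": 6.6,"jaw": 5.5},{"x": 0.75,"y": 0,"z": 0,"turn": 6.6,"jaw": 5.5}]'

```text
t: 12.55
tool_pos: [0.4531, 0.1183, 0.1893]
tool_rot: [-0.738, 1.752, -1.753]
contact_force: [0.4, -0.2, 0.1]
opening: 0.0553
```

Call:
play_rows --moves '[{"x": 0,"y": 0,"z": -1,"turn": 6.6,"jaw": 5.5},{"x": 0,"y": 0,"z": -2,"turn": 6.6,"jaw": 5.5},{"x": 0,"y": 0,"z": -2,"turn": 6.6,"jaw": 5.5},{"x": 0,"y": 0,"z": -1,"turn": 6.6,"jaw": 5.5},{"x": 0,"y": 0,"z": 0,"turn": 0,"jaw": 5.5},{"x": 0,"y": 0,"z": 0,"turn": 0,"jaw": 5.5}]'

```text
t: 13.05
tool_pos: [0.4521, 0.1183, 0.1289]
tool_rot: [-1.04, 1.443, -1.442]
contact_force: [-0.5, -0.1, 0.8]
opening: 0.0553
```

```bash
python3 - <<'E'
from h import *
from scipy.spatial.transform import Rotation as R
o=ctrl.get_obs(); print(o['t'],o['q'],o['tool_pos']); z=R.from_rotvec(o['tool_rot']).as_matrix()[:,2]; print(np.degrees(np.arctan2(z[1],z[0])))
d=save('wrist','w10'); d=save('top','t10')
E
```

```text
13.05 [ 9.64055818e-02 -2.50925531e-01  2.07003519e+00  1.83440564e-05
  1.32378750e+00  4.18382370e-01] [0.45214791 0.11827627 0.12888722]
-18.448186357288776
```

View pics/w10.png

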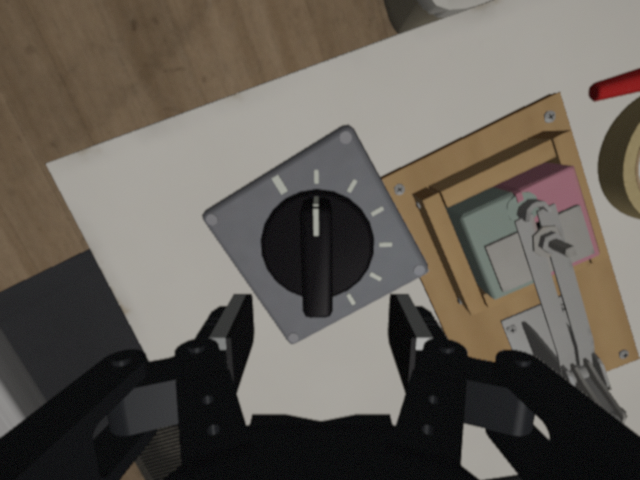

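Call:
play_rows --moves '[{"x": 0,"y": 0,"z": -2,"turn": 0,"jaw": 5},{"x": 0,"y": 0,"z": -2,"turn": 0,"jaw": 4.5},{"x": 0,"y": 0,"z": -2,"turn": 0,"jaw": 4},{"x": 0,"y": 0,"z": -1,"turn": 0,"jaw": 3.5},{"x": 0,"y": 0,"z": -0.4,"turn": 0,"jaw": 3.5},{"x": 0,"y": 0,"z": 0,"turn": 0,"jaw": 3.5}]'

```text
t: 13.65
tool_pos: [0.4525, 0.1183, 0.0553]
tool_rot: [-1.041, 1.441, -1.441]
contact_force: [1.0, 0.6, 0.1]
opening: 0.035
```

```bash
python3 - <<'E'
from h import *
o=ctrl.get_obs(); print(o['t'],o['tool_pos'],o['contact_force'],o['wrist_torque'],o['opening'])
d=save('wrist','w11'); d=save('scene','s11')
cv2.imwrite('pics/s11c.png',cv2.resize(d['img'][120:270,130:330][:,:,::-1],None,fx=3.5,fy=3.5,interpolation=cv2.INTER_CUBIC))
E
```

```text
13.65 [0.45247133 0.11829657 0.05525024] [0.95293851 0.56949377 0.11705917] [ 0.06747182  0.01647441 -0.00406593] 0.03497556546466168
```

View pics/w11.png

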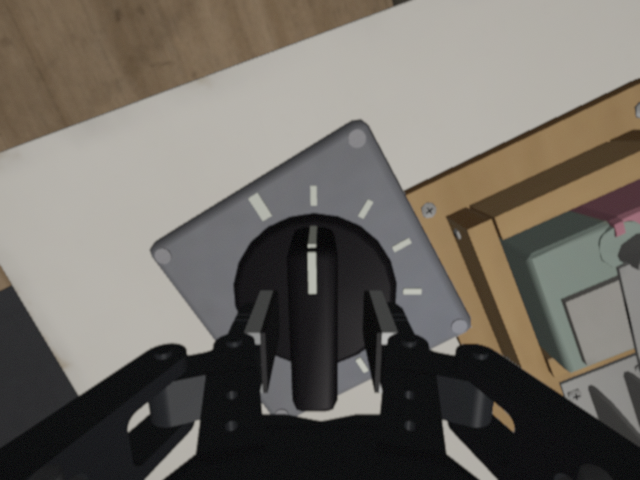

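View pics/s11c.png

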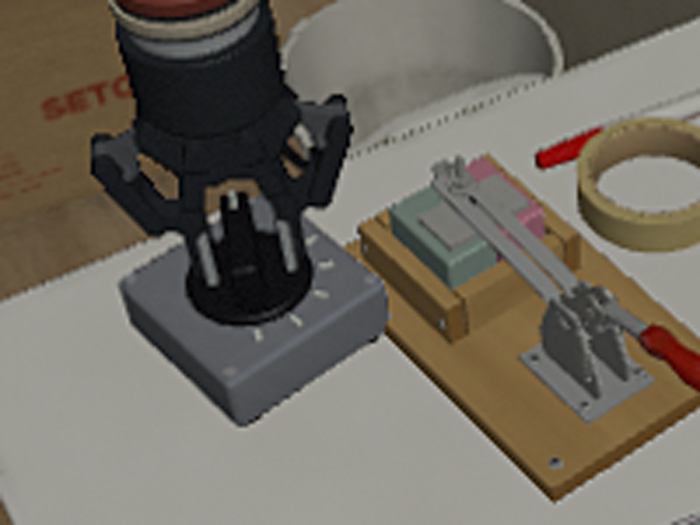

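Call:
play_rows --moves '[{"x": -0.27,"y": 0.09,"z": 0,"turn": 0,"jaw": 3.0},{"x": 0,"y": 0,"z": 0,"turn": 0,"jaw": 2.5},{"x": 0,"y": 0,"z": 0,"turn": 0,"jaw": 2.0}]' --squeeze 40

```text
t: 14.0
tool_pos: [0.4503, 0.1193, 0.0562]
tool_rot: [-1.039, 1.439, -1.441]
contact_force: [1.0, -0.2, -0.1]
opening: 0.02
```

Call:
play_rows --moves '[{"x": 0,"y": 0,"z": 0,"turn": 0,"jaw": 1.8},{"x": 0,"y": 0,"z": 0,"turn": 0,"jaw": 1.0},{"x": 0,"y": 0,"z": 0,"turn": 0,"jaw": 1.0},{"x": 0,"y": 0,"z": 0,"turn": 0,"jaw": 1.0}]' --squeeze 40

```text
t: 14.33
tool_pos: [0.4501, 0.1193, 0.0559]
tool_rot: [-1.041, 1.44, -1.44]
contact_force: [-2.5, -0.2, 5.2]
opening: 0.0163
```

```bash
cat >> h.py <<'E'
def st():
    from scipy.spatial.transform import Rotation as R
    o=ctrl.get_obs(); z=R.from_rotvec(o['tool_rot']).as_matrix()[:,2]
    print(o['t'],o['tool_pos'].round(4),'yaw',np.degrees(np.arctan2(z[1],z[0])).round(2),'F',o['contact_force'].round(1),'M',o['wrist_torque'].round(3),o['opening'].round(4),'q6',o['q'][5].round(2))
E
python3 - <<'E'
from h import *
st()
d=save('wrist','w12')
E
```

```text
Traceback (most recent call last):
  File "h.py", line 18, in st
    print(o['t'],o['tool_pos'].round(4),'yaw',np.degrees(np.arctan2(z[1],z[0])).round(2),'F',o['contact_force'].round(1),'M',o['wrist_torque'].round(3),o['opening'].round(4),'q6',o['q'][5].round(2))
                                                                                                                                                        ^^^^^^^^^^^^^^^^^^
AttributeError: 'float' object has no attribute 'round'
```

```bash
sed -i "s/o\['opening'\].round(4)/round(o['opening'],4)/" h.py
python3 - <<'E'
from h import *
st()
E
```

```text
14.3333 [0.4501 0.1193 0.0559] yaw -18.28 F [-2.5 -0.2  5.2] M [0.008 0.377 0.077] 0.0163 q6 0.42
```

Call:
play_rows --moves '[{"x": 0,"y": 0,"z": 0,"turn": -3.5,"jaw": 1.0},{"x": 0,"y": 0,"z": 0,"turn": -3.5,"jaw": 1.0},{"x": 0,"y": 0,"z": 0,"turn": -3.5,"jaw": 1.0},{"x": 0,"y": 0,"z": 0,"turn": -3.5,"jaw": 1.0},{"x": 0,"y": 0,"z": 0,"turn": -3.5,"jaw": 1.0},{"x": 0,"y": 0,"z": 0,"turn": -3.5,"jaw": 1.0},{"x": 0,"y": 0,"z": 0,"turn": -3.5,"jaw": 1.0},{"x": 0,"y": 0,"z": 0,"turn": -3.5,"jaw": 1.0}]'

```text
t: 15.0
tool_pos: [0.4488, 0.1201, 0.0559]
tool_rot: [-0.712, 1.781, -1.775]
contact_force: [-8.0, 2.1, 10.0]
opening: 0.0164
```

```bash

python3 - <<'E'
from h import *
st()
save('wrist','w13')
E
```

```text
15.0 [0.4488 0.1201 0.0559] yaw -46.48 F [-8.   2.1 10. ] M [ 0.537  1.138 -0.077] 0.0164 q6 0.91
```

View pics/w13.png

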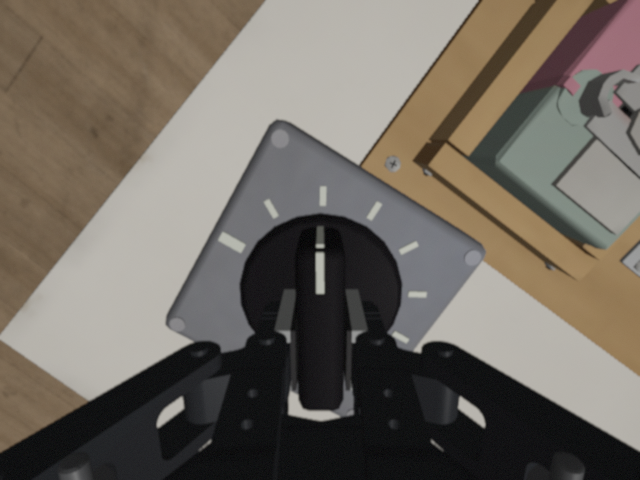

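Call:
play_rows --moves '[{"x": -0.1,"y": 0.05,"z": 0.1,"turn": -3.5,"jaw": 1.0},{"x": -0.05,"y": 0.05,"z": 0.1,"turn": -3.5,"jaw": 1.0},{"x": 0,"y": 0,"z": 0,"turn": -3.5,"jaw": 1.0},{"x": 0,"y": 0,"z": 0,"turn": -3.5,"jaw": 1.0},{"x": 0,"y": 0,"z": 0,"turn": -3.5,"jaw": 1.0},{"x": 0,"y": 0,"z": 0,"turn": -3.5,"jaw": 1.0},{"x": 0,"y": 0,"z": 0,"turn": -3.5,"jaw": 1.0},{"x": 0,"y": 0,"z": 0,"turn": -3.5,"jaw": 1.0}]'

```text
t: 15.72
tool_pos: [0.4479, 0.1214, 0.056]
tool_rot: [-0.282, 2.08, -2.073]
contact_force: [2.1, 6.7, -5.8]
opening: 0.0169
```

```bash

python3 - <<'E'
from h import *
st()
E
```

```text
15.7167 [0.4479 0.1214 0.056 ] yaw -74.5 F [ 2.1  6.7 -5.8] M [ 0.962 -0.464 -0.031] 0.0169 q6 1.4
```

Call:
play_rows --moves '[{"x": 0,"y": 0.05,"z": -0.1,"turn": -3.5,"jaw": 1.0},{"x": 0,"y": 0.05,"z": 0,"turn": -3.5,"jaw": 1.0},{"x": 0,"y": 0,"z": 0,"turn": -3.5,"jaw": 1.0},{"x": 0,"y": 0,"z": 0,"turn": -3.5,"jaw": 1.0},{"x": 0,"y": 0,"z": 0,"turn": -3.5,"jaw": 1.0},{"x": 0,"y": 0,"z": 0,"turn": -3.5,"jaw": 1.0},{"x": 0,"y": 0,"z": 0,"turn": -3.5,"jaw": 1.0}]'

```text
t: 16.3
tool_pos: [0.4479, 0.1228, 0.056]
tool_rot: [-0.167, -2.143, 2.135]
contact_force: [-0.5, 6.0, 1.0]
opening: 0.0162
```

```bash

python3 - <<'E'
from h import *
st()
save('wrist','w14')
E
```

```text
16.3 [0.4479 0.1228 0.056 ] yaw -98.99 F [-0.5  6.   1. ] M [ 1.1    0.121 -0.05 ] 0.0162 q6 1.83
```

View pics/w14.png

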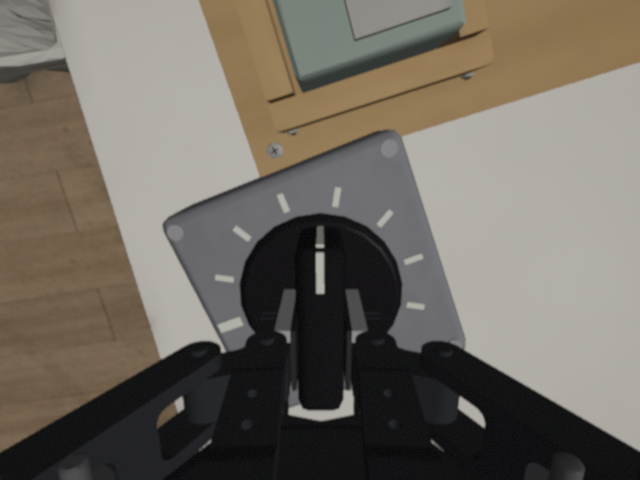

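Call:
play_rows --moves '[{"x": 0,"y": 0,"z": 0,"turn": -3,"jaw": 1.0},{"x": 0,"y": 0,"z": 0,"turn": -3,"jaw": 1.0},{"x": 0,"y": 0,"z": 0,"turn": -2,"jaw": 1.0},{"x": 0,"y": 0,"z": 0,"turn": -1,"jaw": 1.0},{"x": 0,"y": 0,"z": 0,"turn": 0,"jaw": 1.0},{"x": 0,"y": 0,"z": 0,"turn": 0,"jaw": 1.0}]'

```text
t: 16.85
tool_pos: [0.448, 0.1233, 0.056]
tool_rot: [-0.321, -2.058, 2.048]
contact_force: [-0.9, 7.9, 0.9]
opening: 0.0166
```

```bash

python3 - <<'E'
from h import *
st()
save('wrist','w15')
E
```

```text
16.85 [0.448  0.1233 0.056 ] yaw -107.82 F [-0.9  7.9  0.9] M [1.261 0.097 0.041] 0.0166 q6 1.98
```

View pics/w15.png

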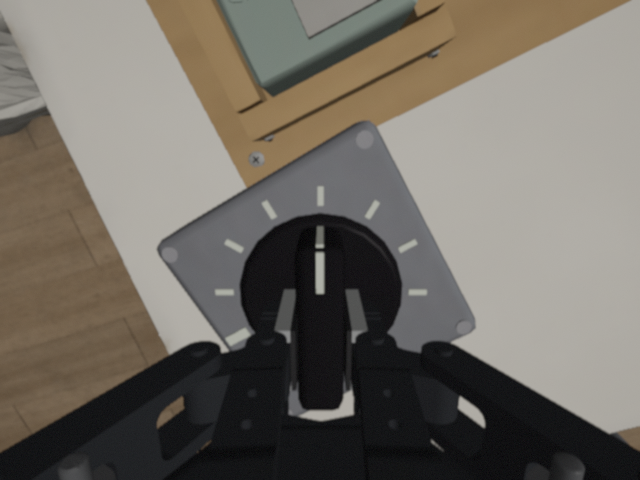

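Call:
play_rows --moves '[{"x": 0,"y": 0,"z": 0,"turn": 0,"jaw": 2.2},{"x": 0,"y": 0,"z": 0,"turn": 0,"jaw": 3.0},{"x": 0,"y": 0,"z": 0,"turn": 0,"jaw": 4.0},{"x": 0,"y": 0,"z": 0,"turn": 0,"jaw": 4.0},{"x": 0,"y": 0,"z": 1,"turn": 0,"jaw": 4.0},{"x": 0,"y": 0,"z": 3,"turn": 0,"jaw": 4.0},{"x": 0,"y": 0,"z": 4,"turn": 0,"jaw": 4.0},{"x": 0,"y": 0,"z": 4,"turn": 0,"jaw": 4.0}]'

```text
t: 17.57
tool_pos: [0.4473, 0.1209, 0.1773]
tool_rot: [-0.319, -2.052, 2.054]
contact_force: [1.5, 0.1, 0.4]
opening: 0.0396
```

Call:
play_rows --moves '[{"x": -2,"y": 0,"z": 1,"turn": 0,"jaw": 4.0},{"x": -2,"y": 0,"z": 0,"turn": 0,"jaw": 4.0},{"x": -1,"y": 0,"z": 0,"turn": 0,"jaw": 4.0},{"x": 0,"y": 0,"z": 0,"turn": 0,"jaw": 4.0},{"x": 0,"y": 0,"z": 0,"turn": 0,"jaw": 4.0}]'

```text
t: 17.98
tool_pos: [0.3985, 0.1211, 0.187]
tool_rot: [-0.323, -2.055, 2.054]
contact_force: [0.8, 0.3, -0.0]
opening: 0.0399
```

```bash

python3 - <<'E'
from h import *
st()
d=save('wrist','w16'); im=d['img'][40:240,200:420]
cv2.imwrite('pics/w16c.png',cv2.resize(im[:,:,::-1],None,fx=2.8,fy=2.8,interpolation=cv2.INTER_CUBIC))
d=save('top','t16'); d=save('scene','s16')
E
```

```text
17.9833 [0.3985 0.1211 0.187 ] yaw -107.78 F [ 0.8  0.3 -0. ] M [0.055 0.001 0.011] 0.0399 q6 2.0
```

View pics/w16.png

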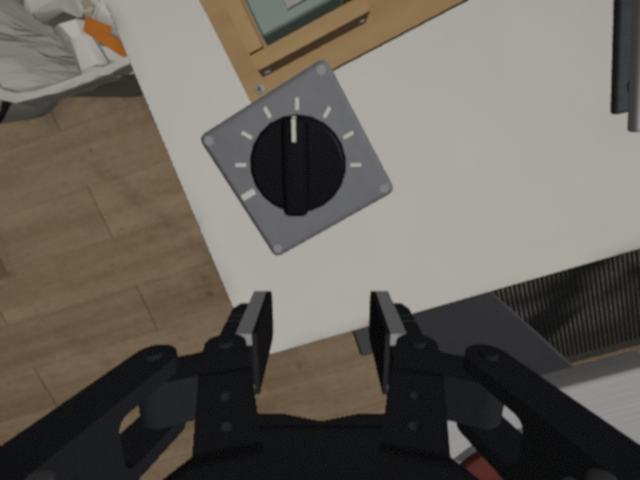

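View pics/t16.png

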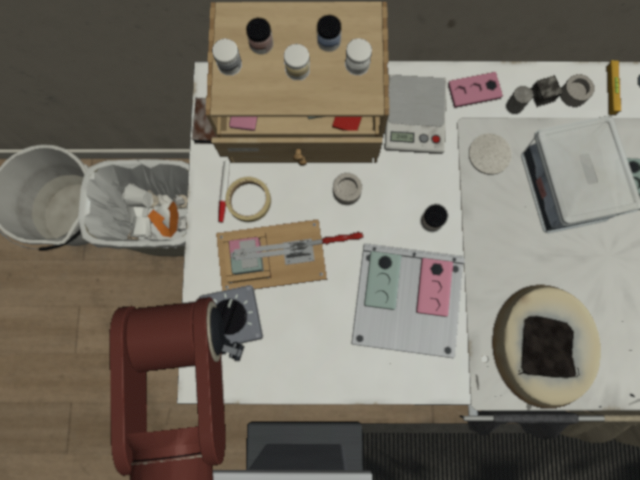

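View pics/s16.png

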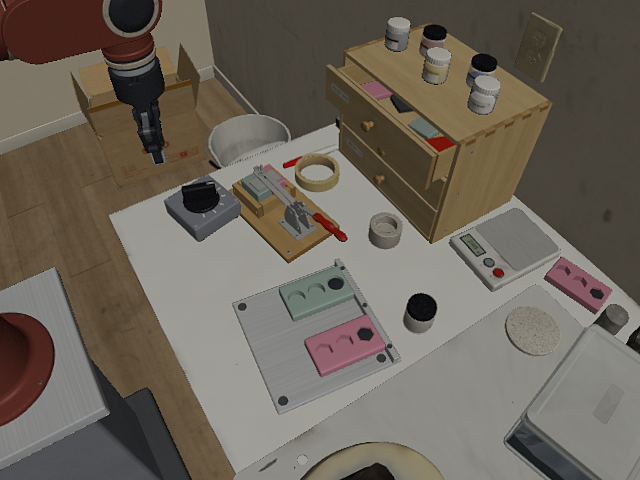

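```bash
python3 -c "
from h import *
print(finish_job())"
```

```text
the job is handed in; nothing more can be done
None
```

I pushed both moulds back to the fence and turned the dial to the fourth click, then handed the job in at about 18 s. My last pictures show both parts done. `finish_job` reports no verdict, so I don't have the official result.

**Moulds:** I pushed each one at its near short end with the fingers 30 mm apart. I stopped when the fence pushed back: 16 N for the angular-pocket mould, 12.5 N for the round-pocket one. In the last pictures both stand flush and square, with a clear gap. The network put their centres about 33 mm from the plate's middle towards the fence, which matches flush, and at least 100 mm apart.

**Dial:** It started at click 1. I gripped the bar, turned it 89.5° clockwise and let go. The pointer now rests at the fourth scale bar after the stop, and at the picture checks along the way it was never past that bar.

**Other things:** The jar, tealight holder and tape look unmoved in the last top view.

**Disagreements:**
- **Dial centre:** the cameras differed by up to about 9 mm, so I corrected the grip by 3 mm from the wrist picture.
- **Fence position:** contact came about 3 mm nearer than the cameras suggested, so I relied on the force.
- **Mould outlines:** these put the centres 3–4 mm short of flush, unlike the network points, but the force and pictures support flush.

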